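# Clamp a tube rack on the shaker platform

### The job

Make the tube rack fast on the orbital shaker. Push the jaw of the slotted clamp arm away from you until the rack is held without play between the jaw and the back stop, screw the arm's cam-lever bolt in (clockwise, by its upright lever) until it is snug on the arm but not forced, then fold the lever down flat. Leave the things lying beside the shaker where they are.

Things in the scene. Friction and masses are not known exactly. Their poses are not given: they have to be found in the camera images.
- shaker: orbital shaker, fixed on the bench, place and yaw vary: white housing 240 x 176 mm, black control panel on its front, aluminium platform 264 x 196 mm on top with a black rubber mat whose surface is 84 mm above the bench. Origin: centre of the underside. x points from the panel to the back stop (within 0.3 rad of straight away from the robot), z up
- tube_rack: pink tube rack with a clear lid (closed, fixed), 94 x 123 x 49 mm, loose on the platform mat in front of the back stop. Origin: centre of the underside; x is the short side and points to the back stop when the rack stands square. Its back reaches 44 mm behind the origin; in front a latch tab, 16 mm wide, reaches 47 mm before it
- stop_face (a point): middle of the padded front face of the back stop, a fixed upright wall 34 mm high across the far end of the platform; axes as the shaker
- jaw_slide (a joint): how far (m) the clamp arm is drawn back from where the rack is held between jaw and back stop: 0 held, 0.014 to 0.028 at the start. The arm is a flat slotted aluminium bar 42 mm wide and 8 mm thick lying on the mat; it slides along the shaker's x at 2 to 3 N, some 2 N more once it pushes the rack
- jaw_face (a point): middle of the rubber face of the jaw, the upright plate (100 mm wide, 13 mm thick, its top 49 mm above the mat) on the far end of the clamp arm; axes as the shaker. Moves with the arm
- jaw_back (a point): point on the back of the jaw (the side towards the robot and the bolt), in its middle, 40 mm above the mat and 9 mm below the jaw's top edge: push here in the shaker's x direction. The bolt's axis is 55 to 84 mm from it
- clamp_bolt (a joint): turn (rad) of the upright clamp bolt through the arm's slot; grows as it is screwed in, clockwise seen from above; 10 mm a turn, so the head sinks 1.6 mm a radian. 1 to 4 rad to go at the start; where it comes snug differs and must be felt. Runs almost free (0.05 N m); once the foot bears on the arm the torque rises about 0.5 N m a radian. Snug: 0.2 to 0.6 N m; over 1 N m is forced
- bolt_pivot (a point): centre of the pin on which the lever folds, in the bolt's head, on the bolt's axis, about 24 mm above the underside of the bolt's foot (some 120 mm above the bench). Turns with the bolt: its x axis is level and is the way the lever folds, its y axis runs along the pin, z up
- clamp_lever (a joint): fold (rad) of the lever: 0 upright on the bolt's axis (start), 1.52 folded flat, against its stop. When the bolt is snug it folds to the front of the shaker, within about 1 rad. Friction holds it where it is left; folding takes 0.35 N m at first, rising to about 0.5 N m if the bolt is snug. Its cam pushes the foot 3 mm further down
- lever_tip (a point): free end of the lever, 82 mm from the pin; z runs along the lever away from the pin. The lever is a bright steel bar 22 mm wide (along the pin) and 10 mm thick (along bolt_pivot's x when upright), with a wider head within 24 mm of the pin and a rounded end 12 mm thick
- bolt_foot: steel washer foot, 42 mm across and 5.5 mm thick, at the bottom of the bolt's head; bears on the arm when the bolt is screwed in. Origin: centre of its underside
- clamp_arm: the clamp arm: flat slotted aluminium bar 130 mm long with the upright jaw at its far end; the bolt's foot bears on two steel strips along its slot, 8.5 mm above the mat. Origin: under the middle of the jaw's rubber face, on the mat; axes as the shaker
- tube50_a: bystander: 50 ml tube with a blue cap, 34 x 117 x 35 mm, lying on the bench left of the shaker. Origin: centre of its underside
- slide_box: bystander: green slide box 34 x 87 x 35 mm on the bench right of the shaker. Origin: centre of its underside
- timer: bystander: white bench timer 62 x 66 x 17 mm on the bench left of the shaker, beyond the tube. Origin: centre of its underside

How it is judged (in metres and radians):
On the way, in this order (a step that is already met when the one before it is completed fails the run):
1. the jaw has been pushed up so that the rack is held between jaw and back stop (x of tube_rack in the frame of jaw_face below 0.05 m and x of tube_rack in the frame of stop_face above -0.047 m), for 0.2 s.
2. the bolt is snug on the arm with its lever still open (contact force between bolt_foot and clamp_arm above 8 N and value of joint clamp_lever below 0.4 rad), for 0.2 s.
At the end, for the whole second after the job is handed in: the lever is folded flat (within 0.17 rad of its stop), the bolt's foot presses on the arm with more than 45 N, and the rack stands level and at rest on the platform with less than 3 mm of play at the jaw and at the back stop (all of step 1 and value of joint clamp_lever above 1.35 rad and contact force between bolt_foot and clamp_arm above 45 N and angle between tube_rack's own z axis and vertical below 0.05 rad and linear speed of tube_rack below 0.02 m/s); the robot touches nothing.
It fails at once if the bolt was forced: its foot pressed on the arm with more than 120 N (contact force between bolt_foot and clamp_arm above 120 N).
It fails at once if a thing beside the shaker was shifted by more than 30 mm (distance of any of tube50_a, slide_box, timer from where it was at the start of the episode above 0.03 m).
It also fails if it takes over 69 s, if anything falls off the work surface, if the arm or the gripper's body presses on something with over 40 N, if the wrist force passes 120 N, or if a joint passes its speed limit or range.

### The arm

A 6-joint arm with a two-finger parallel gripper is mounted at the origin on a cart in front of the work surface, level with it; the furniture and walls round the work are solid. World frame = base frame: x ahead of the robot, y to its left, z up, the work surface at z = 0. Lengths are in m, angles in degrees, forces in N, time in s.
With the tool pointing down it reaches from about 0.375 to 0.9 m from the base axis. Payload 3.1 kg.
Tool frame: the origin (TCP) lies between the finger pads; the fingertips stand 11 mm ahead of it and the grasp point (between the pads) lies 8 mm behind it; z points along the fingers, y is the line along which they close (so a half turn about z gives the same grasp; the last joint's range is limited). The gripper opens to 87 mm and grips with 3 to 60 N. Pads are 19 mm wide; open, the fingers measure 117 mm over their backs; the gripper's body (75 mm by 190 mm) begins 51 mm behind the grasp point.
Start: joints at [-82.993, 30.224, 82.088, -0, 67.689, -10.227], TCP at [0.185, -0.597, 0.234] pointing down, gripper open.
Joint ranges: [-176.69, 176.69], [-43.24, 126.21], [12.49, 139.97], [-82, 262], [0, 151.66], [-163.58, 163.58]. Speed limits (degrees/s): [159.86, 159.86, 180, 180, 180, 180].

### API

Orientations are given as a 3x3 rotation matrix whose columns are the frame's x, y, z axes.
In Python, from rig import bot, viewer, workorder, nets gives the robot as it stands. The module is installed in compiled form; this text tells all that it offers.
- The arm moves only by the tool move_arm, never from a script. Its argument "increments" is a list of rows, each a list of 7 numbers: the shift along the tool's x, y, z normalised to -1 to 1, where 1 is 0.3 m, then the turn, a rotation vector about the tool's x, y, z normalised to -1 to 1, where 1 is pi rad, then the opening, from 0 (shut) to 1 (fully open). In form: [[tx, ty, tz, wx, wy, wz, grip], ...]. A call has 1 to 10 rows; each row is the pose to reach, as a shift and turn from the pose commanded when the call began, along the tool's axes at that moment, turning the shorter way round; what a row does not reach only later rows make up. A row lasts 1/12 s, in which the tool goes at most 41.7 mm and 7.16 degrees, less where a joint would pass 70% of its speed; a pose out of reach is approached as far as the arm can. A call with a number of a shift or a turn outside -1 to 1 is refused whole. A call with a gripper value outside its range is refused whole. The fingers move at their own pace and stop on an object; the grip force is fixed at half the most. Time passes only in rows, so rows that repeat a pose let the fingers close. It gives the time, the measured TCP pose, the force, the opening and the grip force at its end, in the units of the state.
- bot.read_state(): the state, without advancing time (a new reading comes with each control period).
- viewer.capture(name): name is "scene" or "top"; returns a dict with "image" (420x560x3 uint8, blue, green, red), "K" (3x3 intrinsics, pixels), "dist" ([k1, k2, p1, p2, k3] as OpenCV has them; the pictures are not rectified), "eye" and "orientation" of the camera in the world. Camera axes: x right, y up, looking along -z (the intrinsics and any distortion apply to the point x, -y, -z); pixel columns grow to the right and rows downward; lengths in m; the calibration is good to about 2 mm. A picture is of the moment at which its call begins. There is no depth.
- workorder.hand_in(): hands the job in; it is judged then, once.
Trained networks look in the newest picture that a camera, given by its name, has taken for a name from the list of things; names that differ only in an ending like _2 or _b are one class to them, and where a whole thing is asked for, a point or a joint stands for the part that bears it (a point fixed in the world has none). Each returns a list of dicts, best first, with "conf" (0 to 1); they miss things now and then, are a little off and sometimes report something else, mostly with a low value. They report only what shows in the picture. A call takes as long as a camera call.
- nets.find_in(camera, thing): "location" ([column, row] in pixels, amid what is visible of it).
The state is a dict: "time_s": time; "joint_positions": joint angles; "qvel": joint speeds; "tau": joint torques, N m; "position": TCP position; "tcp_rot": TCP orientation; "force": force on the tool from outside, world axes, zero at the start; "moment": the same for the moment, N m; "opening": opening from 0.0 (shut) to 1.0 (fully open); "grasp_force": force on a finger pad.
Only numpy, scipy, OpenCV 4.12 (cv2) and the standard library are available. Lean on these libraries where they do the work, as an engineer would, in place of code of your own. Each camera call takes 0.05 s, during which the arm holds its last target. There are 200 camera calls.

## Working session

There is one attempt and no reset: what is moved stays moved. The work goes in short steps, Python scripts to look and compute and a tool call to move; the robot and the scene stay as the last step left them, time stands still between calls to the robot, and variables do not carry over. Pictures are saved under pics/ and viewed, at most 10 in all, crops included, and the job is handed in when it is done.

Besides the shell and the picture viewer there is one more tool, called after "Call:" as name([rows], argument=value, ...), one row to a line, values as JSON. move_arm: Moves the arm, as the interface text tells. Its arguments: {"type":"object","properties":{"increments":{"type":"array"}},"required":["increments"]}

```bash
mkdir -p pics; cat > h.py <<'E'
import numpy as np, cv2
from rig import bot, viewer, workorder, nets
def ray(c,px):
    p=cv2.undistortPoints(np.array([[px]],float),c["K"],np.array(c["dist"],float))[0,0]
    d=np.array(c["orientation"])@np.array([p[0],-p[1],-1]); return np.array(c["eye"]),d/np.linalg.norm(d)
def atz(c,px,z):
    e,d=ray(c,px); return e+d*(z-e[2])/d[2]
def proj(c,P):
    q=np.array(c["orientation"]).T@(np.array(P,float)-c["eye"]); 
    return cv2.projectPoints(np.array([[q[0],-q[1],-q[2]]]),np.zeros(3),np.zeros(3),np.array(c["K"],float),np.array(c["dist"],float))[0].ravel()
def tri(c1,p1,c2,p2):
    e1,d1=ray(c1,p1);e2,d2=ray(c2,p2)
    s=np.linalg.lstsq(np.c_[d1,-d2],e2-e1,rcond=None)[0]
    a,b=e1+d1*s[0],e2+d2*s[1]; return (a+b)/2,np.linalg.norm(a-b)
E
python3 - <<'E'
from h import *
C={n:viewer.capture(n) for n in("scene","top")}
for n in C:
    cv2.imwrite(f"pics/{n}0.png",C[n]["image"]); print(n,np.round(C[n]["eye"],3))
for t in["shaker","tube_rack","stop_face","jaw_face","jaw_back","bolt_pivot","lever_tip","bolt_foot","clamp_arm","tube50_a","slide_box","timer"]:
    r={n:nets.find_in(n,t)[:2] for n in C}
    print(t,{n:[(np.round(x["location"]).tolist(),round(x["conf"],2)) for x in r[n]] for n in r}, *( [np.round(tri(C["scene"],r["scene"][0]["location"],C["top"],r["top"][0]["location"])[0],3), round(tri(C["scene"],r["scene"][0]["location"],C["top"],r["top"][0]["location"])[1],4)] if r["scene"] and r["top"] else []))
E
```

```text
scene [0.112 0.553 0.728]
top [0.418 0.157 1.309]
shaker {'scene': [([325.0, 222.0], 0.39)], 'top': [([305.0, 230.0], 0.57)]} [0.556 0.086 0.135] 0.0283
tube_rack {'scene': [([294.0, 201.0], 0.64)], 'top': [([310.0, 190.0], 0.86)]} [0.661 0.077 0.12 ] 0.0066
stop_face {'scene': [([312.0, 243.0], 0.87)], 'top': [([306.0, 230.0], 0.55), ([302.0, 255.0], 0.26)]} [0.577 0.085 0.045] 0.0044
jaw_face {'scene': [([311.0, 228.0], 0.7)], 'top': [([304.0, 229.0], 0.72)]} [0.572 0.095 0.106] 0.0019
jaw_back {'scene': [([311.0, 233.0], 0.93)], 'top': [([305.0, 231.0], 0.82)]} [0.571 0.092 0.088] 0.0
bolt_pivot {'scene': [([327.0, 236.0], 0.91)], 'top': [([305.0, 249.0], 0.61), ([250.0, 204.0], 0.24)]} [0.524 0.092 0.118] 0.0058
lever_tip {'scene': [([322.0, 223.0], 0.73)], 'top': []}
bolt_foot {'scene': [([318.0, 247.0], 0.58), ([358.0, 230.0], 0.54)], 'top': []}
clamp_arm {'scene': [([317.0, 229.0], 0.65)], 'top': [([306.0, 232.0], 0.92)]} [0.562 0.089 0.106] 0.0074
tube50_a {'scene': [([252.0, 259.0], 0.64)], 'top': [([251.0, 206.0], 0.65)]} [0.64  0.222 0.02 ] 0.0085
slide_box {'scene': [([360.0, 232.0], 0.52)], 'top': [([359.0, 244.0], 0.97)]} [ 0.541 -0.048  0.035] 0.0085
timer {'scene': [([309.0, 226.0], 0.57), ([293.0, 202.0], 0.49)], 'top': [([222.0, 232.0], 0.74), ([305.0, 230.0], 0.46)]} [0.504 0.24  0.269] 0.1046
```

View pics/scene0.png

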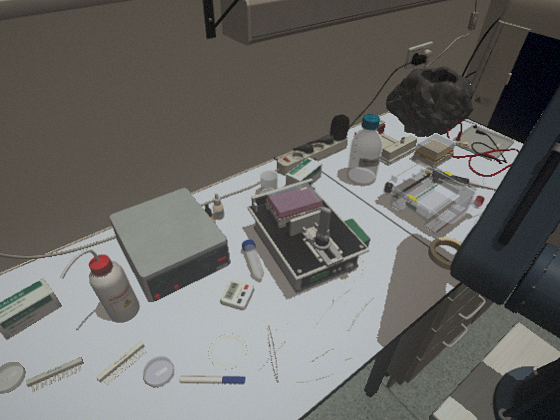

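View pics/top0.png

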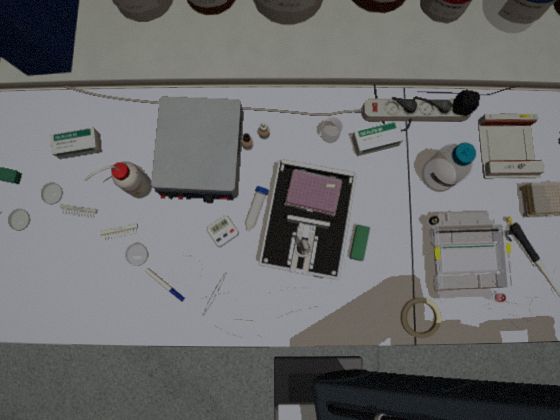

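The scene view shows the shaker at about (310,235) with the lever upright at (325,225). The top view has the platform corners near (282,160), (355,172), (337,277) and (259,262). I'll enlarge both views.

```bash
python3 - <<'E'
import cv2,numpy as np
a=cv2.imread("pics/top0.png")[150:285,250:375]; b=cv2.imread("pics/scene0.png")[175:295,240:375]
cv2.imwrite("pics/a.png",np.hstack([cv2.resize(a,(500,540),interpolation=2)[:, :]]))
cv2.imwrite("pics/b.png",cv2.resize(b,None,fx=5,fy=5,interpolation=2)[:, :])
E
```

```text
(no output)
```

View pics/a.png

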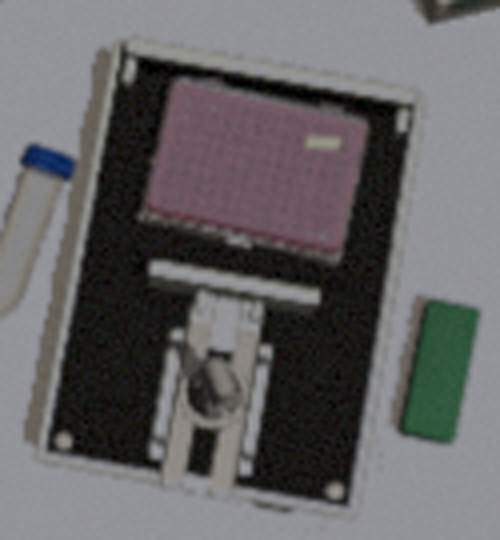

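View pics/b.png

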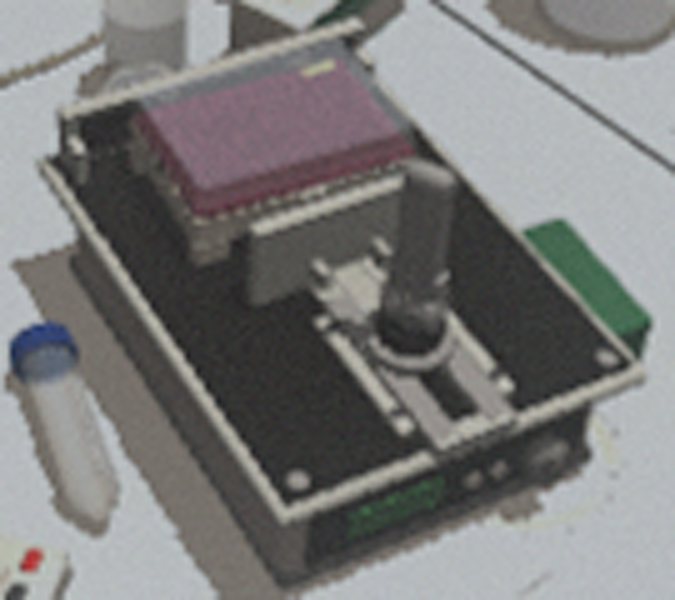

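The top crop shows the jaw's top edge from (148,266) to (320,296), the foot at (213,393), and the platform front corners at (38,458) and (352,513). The scene crop shows the lever tip at (432,168) and the foot centre at (412,343). The rack sits slightly askew.

```bash
python3 - <<'E'
from h import *
T=viewer.capture("top");S=viewer.capture("scene")
t=lambda u,v:[250+u/4-.4,150+v/4-.4]
s=lambda u,v:[240+u/5-.4,175+v/5-.4]
def sh(n,z,tp=None,sp=None):
    o=[]
    if tp:o.append(np.round(atz(T,t(*tp),z),4)[:2])
    if sp:o.append(np.round(atz(S,s(*sp),z),4)[:2])
    if tp and sp:
        a,e=tri(T,t(*tp),S,s(*sp));o+=[np.round(a,4),round(e,4)]
    print(n,*o)
sh("FL",.082,(38,458),(288,518));sh("FR",.082,(352,513),(643,373));sh("BL",.082,None,(42,165))
sh("screwL",.084,(64,440),(298,480));sh("screwR",.084,(335,491),(606,357))
sh("jawL",.133,(149,266),(250,233));sh("jawR",.133,(321,293),(405,182))
sh("foot",.100,(213,393),(412,345))
sh("tip",.2,(222,370),(432,168))
sh("stopL",.118,(118,42),(65,113));sh("stopR",.118,(420,95),(358,25))
st=bot.read_state();print(np.round(st["tcp_rot"],3),st["force"],st["time_s"])
E
```

```text
FL [0.4925 0.202 ] [0.4899 0.2019] [0.4919 0.2014 0.08  ] 0.002
FR [0.4592 0.0152] [0.4562 0.0169] [0.4588 0.0143 0.0783] 0.0015
BL [0.7423 0.1575]
screwL [0.5031 0.1865] [0.5022 0.1863] [0.5028 0.1862 0.0835] 0.0008
screwR [0.4722 0.0253] [0.4725 0.0249] [0.4722 0.0254 0.0845] 0.0
jawL [0.6003 0.1362] [0.597  0.1391] [0.6009 0.136  0.1284] 0.0004
jawR [0.5843 0.0366] [0.5808 0.0584] [0.5915 0.0386 0.1137] 0.0118
foot [0.5295 0.0982] [0.5219 0.1036] [0.5295 0.0969 0.0897] 0.0024
tip [0.5328 0.098 ] [0.5279 0.0989] [0.5319 0.0968 0.1965] 0.0032
stopL [0.7384 0.1538] [0.7333 0.1481] [0.7355 0.1511 0.1189] 0.0076
stopR [ 0.7057 -0.0265] [ 0.7015 -0.019 ] [ 0.7084 -0.0271  0.11  ] 0.0021
[[ 0.955  0.296 -0.   ]
 [ 0.296 -0.955  0.   ]
 [ 0.    -0.    -1.   ]] [-0.2820207  -0.04557859  0.23253311] 1.4
```

```bash
cat >> h.py <<'E'
from scipy.spatial.transform import Rotation as Ro
yw=-0.178; xs=np.array([np.cos(yw),np.sin(yw),0]); ys=np.array([-np.sin(yw),np.cos(yw),0]); Z=np.array([0,0,1.])
B=np.array([.530,.0975,0])
def tiltR(t,yaw):  # tool x at heading yaw+180 , z leaning back by t toward -heading
    h=np.array([np.cos(yaw),np.sin(yaw),0]); z=-np.cos(t)*Z-np.sin(t)*h; x=-np.cos(t)*h+np.sin(t)*Z
    return np.c_[x,np.cross(z,x),z]
def inc(pos,R=None):
    s=bot.read_state(); R0=np.array(s["tcp_rot"]); R=R0 if R is None else R
    print(np.round(np.r_[R0.T@(np.array(pos)-s["position"])/.3, Ro.from_matrix(R0.T@R).as_rotvec()/np.pi],4).tolist())
E
python3 - <<'E'
from h import *
R=tiltR(np.radians(20),yw)
p=B+.0398*xs
inc([p[0],p[1],.28],R); inc([p[0],p[1],.1293],R)
E
```

```text
[1.9013, -1.809, -0.1548, 0.1475, 0.036, -0.8363]
[1.9013, -1.809, 0.3475, 0.1475, 0.036, -0.8363]
```

Call:
move_arm([
  [0.95,-0.9,-0.155,0.07,0.018,-0.418,0],
  [0.95,-0.9,-0.155,0.07,0.018,-0.418,0],
  [0.95,-0.9,-0.155,0.07,0.018,-0.418,0],
  [0.95,-0.9,-0.155,0.07,0.018,-0.418,0],
  [0.95,-0.9,-0.155,0.07,0.018,-0.418,0],
  [0.95,-0.9,-0.155,0.07,0.018,-0.418,0],
  [0.95,-0.9,-0.155,0.07,0.018,-0.418,0],
  [0.95,-0.9,-0.155,0.07,0.018,-0.418,0],
  [0.95,-0.9,-0.155,0.07,0.018,-0.418,0],
  [0.95,-0.9,-0.155,0.07,0.018,-0.418,0],
])

```text
time_s: 2.23
position: [0.3786, -0.2506, 0.2809]
tcp_rot: [[0.035, 0.992, -0.123], [0.987, -0.015, 0.157], [0.154, -0.127, -0.98]]
force: [0.2, -0.3, 0.0]
opening: 0.324
grasp_force: 0.0
```

```bash
python3 - <<'E'
from h import *
R=tiltR(np.radians(20),yw)
p=B+.0398*xs
inc([p[0],p[1],.28],R)
E
```

```text
[1.1442, 0.6132, 0.1035, 0.0793, 0.0224, -0.4417]
```

Call:
move_arm([
  [0.99,0.53,0.09,0.07,0.02,-0.39,0],
  [0.99,0.53,0.09,0.07,0.02,-0.39,0],
  [0.99,0.53,0.09,0.07,0.02,-0.39,0],
  [0.99,0.53,0.09,0.07,0.02,-0.39,0],
  [0.99,0.53,0.09,0.07,0.02,-0.39,0],
  [0.99,0.53,0.09,0.07,0.02,-0.39,0],
  [0.99,0.53,0.09,0.07,0.02,-0.39,0],
  [0.99,0.53,0.09,0.07,0.02,-0.39,0],
  [0.99,0.53,0.09,0.07,0.02,-0.39,0],
  [0.99,0.53,0.09,0.07,0.02,-0.39,0],
])

```text
time_s: 3.07
position: [0.5458, 0.042, 0.2779]
tcp_rot: [[-0.886, 0.332, -0.322], [0.322, 0.943, 0.086], [0.332, -0.028, -0.943]]
force: [-0.2, -0.2, -1.3]
opening: 0.004
grasp_force: 0.0
```

```bash
python3 - <<'E'
from h import *
R=tiltR(np.radians(20),yw)
p=B+.0398*xs
inc([p[0],p[1],.28],R);inc([p[0],p[1],.1293],R)
E
```

```text
[-0.0148, 0.1781, -0.018, 0.0089, 0.0025, -0.0511]
[-0.1818, 0.1921, 0.4555, 0.0089, 0.0025, -0.0511]
```

Call:
move_arm([
  [-0.015,0.178,-0.018,0.009,0.0025,-0.051,0],
  [-0.015,0.178,-0.018,0.009,0.0025,-0.051,0],
  [-0.015,0.178,-0.018,0.009,0.0025,-0.051,0],
  [-0.06,0.182,0.11,0.009,0.0025,-0.051,0],
  [-0.098,0.185,0.22,0.009,0.0025,-0.051,0],
  [-0.098,0.185,0.22,0.009,0.0025,-0.051,0],
])

```text
time_s: 3.57
position: [0.5637, 0.0867, 0.1989]
tcp_rot: [[-0.918, 0.189, -0.349], [0.178, 0.982, 0.063], [0.354, -0.005, -0.935]]
force: [-1.7, 0.6, -0.3]
opening: 0.008
grasp_force: 0.0
```

```bash
python3 - <<'E'
from h import *
R=tiltR(np.radians(20),yw)
p=B+.0398*xs
inc([p[0],p[1],.1293],R)
c=viewer.capture("scene")["image"]; d=viewer.capture("top")["image"]
cv2.imwrite("pics/c.png",np.hstack([cv2.resize(c[150:290,240:380],(400,400),interpolation=2),cv2.resize(d[150:290,240:380],(400,400),interpolation=2)]))
E
```

```text
[-0.0966, 0.0169, 0.2115, -0.0001, -0.0042, -0.0041]
```

View pics/c.png

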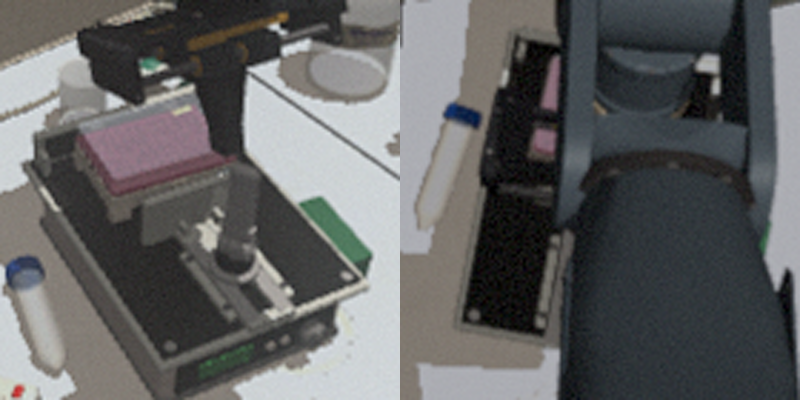

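The scene crop shows the closed fingers at (225,115), above and behind the lever at (240,200) and clear of it. I'll descend now.

Call:
move_arm([
  [-0.05,0.017,0.1,0,0,0,0],
  [-0.08,0.017,0.17,0,0,0,0],
  [-0.097,0.017,0.21,0,-0.004,0,0],
  [-0.097,0.017,0.21,0,-0.004,0,0],
])

```text
time_s: 4.0
position: [0.5742, 0.0906, 0.1354]
tcp_rot: [[-0.926, 0.189, -0.327], [0.179, 0.982, 0.06], [0.333, -0.003, -0.943]]
force: [-0.8, 0.8, 0.5]
opening: 0.008
grasp_force: 0.0
```

```bash
python3 - <<'E'
from h import *
s=bot.read_state();P=np.array(s["position"]);print((P-B)@xs,(P-B)@ys,P[2],s["force"])
for k in(.008,.025,.045): inc(P+xs*k)
E
```

```text
0.04477068184959897 0.0010120518489534908 0.13543451470598372 [-0.79480707  0.81265975  0.54753396]
[-0.0251, 0.0003, -0.0089, 0.0, 0.0, 0.0]
[-0.0786, 0.001, -0.0277, 0.0, 0.0, 0.0]
[-0.1414, 0.0018, -0.0499, 0.0, 0.0, 0.0]
```

Call:
move_arm([
  [-0.004,0,0.012,0,0,0,0],
  [-0.02,0,0.007,0,0,0,0],
  [-0.035,0,0.001,0,0,0,0],
  [-0.035,0,0.001,0,0,0,0],
])

```text
time_s: 4.33
position: [0.5872, 0.0886, 0.1333]
tcp_rot: [[-0.929, 0.188, -0.32], [0.178, 0.982, 0.06], [0.325, -0.002, -0.946]]
force: [-0.5, 0.5, 0.5]
opening: 0.006
grasp_force: 0.7
```

Call:
move_arm([
  [-0.01,0,-0.0035,0,0,0,0],
  [-0.019,0,-0.0066,0,0,0,0],
  [-0.019,0,-0.0066,0,0,0,0],
])

```text
time_s: 4.58
position: [0.5914, 0.0879, 0.1322]
tcp_rot: [[-0.927, 0.188, -0.324], [0.178, 0.982, 0.06], [0.329, -0.002, -0.944]]
force: [-1.9, 0.1, 2.0]
opening: 0.004
grasp_force: 1.2
```

Call:
move_arm([
  [-0.01,0,-0.0035,0,0,0,0],
  [-0.019,0,-0.0066,0,0,0,0],
  [-0.019,0,-0.0066,0,0,0,0],
])

```text
time_s: 4.83
position: [0.597, 0.0869, 0.1317]
tcp_rot: [[-0.927, 0.188, -0.325], [0.178, 0.982, 0.06], [0.33, -0.002, -0.944]]
force: [-2.0, 0.3, 3.8]
opening: 0.007
grasp_force: 1.7
```

```bash
python3 - <<'E'
from h import *
C=viewer.capture("scene");c=C["image"]
cv2.imwrite("pics/d.png",cv2.resize(c[165:275,250:365],None,fx=5.2,fy=5.2,interpolation=2))
for n in("jaw_back","jaw_face","tube_rack"):
    print(n,[(np.round(x["location"],1),round(x["conf"],2)) for x in nets.find_in("scene",n)[:2]])
P=np.array(bot.read_state()["position"]);R=np.array(bot.read_state()["tcp_rot"]);print(proj(C,P+.011*R[:,2]))
E
```

```text
jaw_back [(array([309.6, 227.7]), 0.69)]
jaw_face []
tube_rack [(array([284.3, 204.6]), 0.56)]
[307.47003829 216.89532549]
```

View pics/d.png

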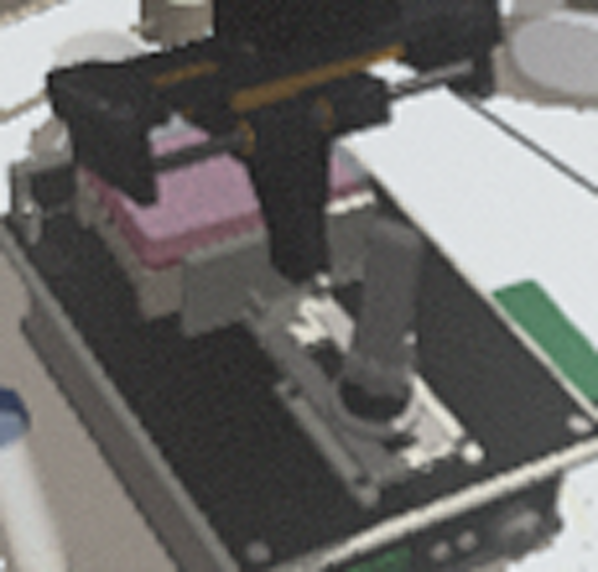

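The finger tip at (300,275) in the crop is on the jaw's back, and the jaw has moved up to the rack. I'll keep pushing.

Call:
move_arm([
  [-0.01,0,-0.0035,0,0,0,0],
  [-0.019,0,-0.0066,0,0,0,0],
  [-0.019,0,-0.0066,0,0,0,0],
])

```text
time_s: 5.28
position: [0.5992, 0.0865, 0.1314]
tcp_rot: [[-0.924, 0.188, -0.333], [0.177, 0.982, 0.061], [0.339, -0.002, -0.941]]
force: [-7.5, 2.5, 3.7]
opening: 0.004
grasp_force: 4.3
```

Call:
move_arm([
  [-0.007,0,-0.0025,0,0,0,0],
  [-0.013,0,-0.0045,0,0,0,0],
  [-0.013,0,-0.0045,0,0,0,0],
])

```text
time_s: 5.53
position: [0.5995, 0.0864, 0.1314]
tcp_rot: [[-0.921, 0.187, -0.342], [0.176, 0.982, 0.062], [0.348, -0.003, -0.938]]
force: [-13.5, 2.5, 7.1]
opening: 0.002
grasp_force: 7.4
```

Call:
move_arm([
  [-0.007,0,-0.0025,0,0,0,0],
  [-0.013,0,-0.0045,0,0,0,0],
  [-0.013,0,-0.0045,0,0,0,0],
])

```text
time_s: 5.78
position: [0.5998, 0.0864, 0.1315]
tcp_rot: [[-0.918, 0.186, -0.351], [0.175, 0.982, 0.063], [0.357, -0.004, -0.934]]
force: [-19.5, 3.4, 9.0]
opening: 0.007
grasp_force: 10.5
```

Call:
move_arm([
  [0.03,0,0.011,0,0,0,0],
  [0.05,0,0.018,0,0,0,0],
  [0.05,0,0.018,0,0,0,0],
  [0.1,0,-0.11,0,0,0,0],
  [0.15,0,-0.24,0,0,0,0],
  [0.22,0,-0.415,0,0,0,0],
  [0.22,0,-0.415,0,0,0,0],
])

```text
time_s: 6.37
position: [0.5938, 0.0881, 0.2771]
tcp_rot: [[-0.931, 0.188, -0.313], [0.178, 0.982, 0.059], [0.318, -0.0, -0.948]]
force: [0.1, -1.2, 1.0]
opening: 0.0
grasp_force: 0.0
```

```bash
python3 - <<'E'
from h import *
C=viewer.capture("scene")["image"];T=viewer.capture("top")["image"]
cv2.imwrite("pics/e.png",np.hstack([cv2.resize(C[165:275,250:360],(550,550),interpolation=2)]))
s=bot.read_state();print(s["joint_positions"],s["position"],s["force"],s["moment"])
for n in("bolt_pivot","lever_tip","jaw_back","bolt_foot"):
    print(n,[(np.round(x["location"],1),round(x["conf"],2)) for x in nets.find_in("scene",n)[:2]])
E
```

```text
[ -3.3905931   34.00603977  70.27784084   2.33874835  94.15467598
 -82.75732466] [0.59346742 0.08803966 0.27531584] [-0.03010181  0.82565487  0.48995714] [ 0.08101166 -0.36497142 -0.02603338]
bolt_pivot [(array([326.6, 235.1]), 0.85), (array([306. , 222.3]), 0.17)]
lever_tip [(array([321.9, 224.3]), 0.92)]
jaw_back [(array([309. , 224.7]), 0.56)]
bolt_foot [(array([316.1, 245.1]), 0.6)]
```

View pics/e.png

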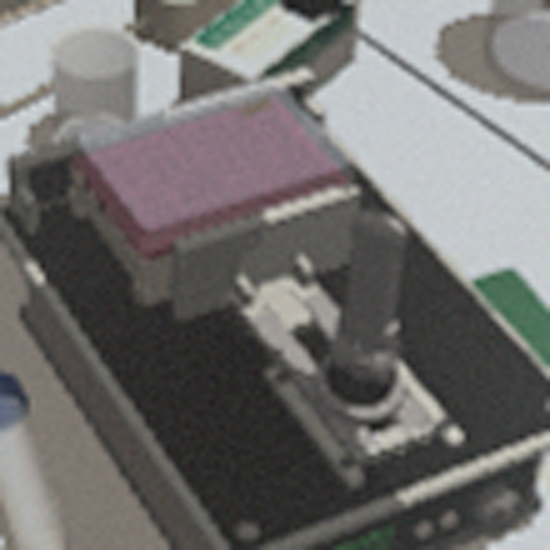

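```bash
python3 - <<'E'
from h import *
C=viewer.capture("scene");g=cv2.cvtColor(C["image"],cv2.COLOR_BGR2GRAY)
T0=cv2.cvtColor(cv2.imread("pics/top0.png"),cv2.COLOR_BGR2GRAY);S0=cv2.cvtColor(cv2.imread("pics/scene0.png"),cv2.COLOR_BGR2GRAY)
p=proj(C,B+Z*.175);q=proj(C,B+Z*.185);print(p,q, "px/mm", 10/ (10*np.linalg.norm(proj(C,B+Z*.175+np.array([.0073,.0068,0]))-p)))
for r in range(212,240,3): print(r,g[r,312:338])
print("tip",proj(C,B+Z*.202), proj(C,B+Z*.12))
EOF=0
print(T0[236:256,294:314])
E
```

```text
[324.67273075 216.1474146 ] [325.11297199 212.69436849] px/mm 0.21544460943227553
212 [ 89  93  91  94  92  91  89  86  81  67  73  72  74  73  76  78  80  82
  85  75  48  65 124 184 202 201]
215 [ 92  90  92  95  92  88  89  85  72  75  70  66  73  71  73  71  73  79
  70  55  55  56  54  55  80 148]
218 [120  84  90  76  78  78  53  54  67  75  71  72  73  73  74  70  74  79
  66  57  59  55  61  59  58  57]
221 [103  90  47  50  53  53  48  60  73  71  72  70  74  72  72  72  83  73
  57  56  54  55  59  58  58  62]
224 [163 156 157 127  62  47  56  63  72  67  72  69  68  71  70  82  81  67
  55  57  58  58  58  57  56  55]
227 [135 152 156 158 162 144  77  67  71  70  70  68  72  73  70  82  74  55
  56  56  57  59  57  58  58  55]
230 [ 72  77 119 154 155 108  64  70  70  75  79  75  73  70  83 113 144 120
  51  52  56  59  54  53  48  60]
233 [42 46 45 58 73 78 87 80 73 81 71 64 72 72 76 73 84 78 55 52 59 60 57 59
 53 59]
236 [ 77  42  55  70  72  71  78  79  77  87  92  90 100 126 137 113 102  95
  63  47  55  60  57  63  57  54]
239 [133 107  78  54  42  44  41  50  64  70 
[... 1126 characters left out ...]
 104 130
  109 126]
 [ 88 131 112  33  27  28  33  49  36  42  71 103 109 105  99  89 109 126
  103 142]
 [106 136 120  40  23  31  33  40  41  34  44  71  80  88  89  99 104 120
  101 147]
 [122 129 123  47  23  36  31  44  61  39  51  67  82  95  91  94 107 112
  104 147]
 [131 120 128  91  38  27  34  56  78  62  76  93  90  94  89 103 114  93
   99 147]
 [137 131 128 123  76  33  26  45  81  82  90 107 106  81  92 128 124  93
  112 146]
 [137 129 121 131 115  96  52  47  74  76  80 104 125 111 116 137 128 110
  135 150]
 [139 131 126 133 131 130 107  84  88  86  93 115 127 122 129 129 125 108
  146 150]
 [137 139 137 130 118 122 134 127 123 122 130 139 138 127 129 125 123 101
  148 150]]
```

The lever's wide face points towards the scene camera, so the pin azimuth is about 28°. I'll grip across the thickness, with tool y at azimuth 118°.

```bash
python3 - <<'E'
from h import *
R=tiltR(0,np.radians(28))
inc([.531,.0973,.28],R); inc([.531,.0973,.170],R)
E
```

```text
[0.1971, -0.0072, 0.0305, 0.0359, -0.1044, -0.2138]
[0.0747, -0.0062, 0.3761, 0.0359, -0.1044, -0.2138]
```

Call:
move_arm([
  [0.197,-0.007,0.03,0.036,-0.104,-0.214,0.65],
  [0.197,-0.007,0.03,0.036,-0.104,-0.214,0.65],
  [0.197,-0.007,0.03,0.036,-0.104,-0.214,0.65],
  [0.197,-0.007,0.03,0.036,-0.104,-0.214,0.65],
  [0.197,-0.007,0.03,0.036,-0.104,-0.214,0.65],
  [0.197,-0.007,0.03,0.036,-0.104,-0.214,0.65],
  [0.197,-0.007,0.03,0.036,-0.104,-0.214,0.65],
  [0.197,-0.007,0.03,0.036,-0.104,-0.214,0.65],
])

```text
time_s: 7.38
position: [0.5307, 0.0975, 0.2811]
tcp_rot: [[-0.884, -0.468, -0.001], [-0.468, 0.884, -0.0], [0.001, 0.0, -1.0]]
force: [-0.2, -1.2, 0.6]
opening: 0.524
grasp_force: 0.0
```

```bash
python3 - <<'E'
from h import *
R=tiltR(0,np.radians(28))
inc([.531,.0973,.170],R); s=bot.read_state(); print(s["position"],s["opening"],s["joint_positions"],s["force"],s["moment"])
C=viewer.capture("scene");c=C["image"];print(proj(C,[.531,.0973,.269]),proj(C,np.array(s["position"])-.011*Z))
cv2.imwrite("pics/f.png",cv2.resize(c[140:250,250:370],None,fx=5,fy=5,interpolation=2))
E
```

```text
[-0.0011, -0.0011, 0.3704, 0.0, -0.0003, -0.0005]
[0.53065516 0.09747937 0.28112373] 0.5244685435093328 [-1.44877303e+00  2.04593035e+01  9.10060108e+01 -2.82450828e-02
  6.85906551e+01 -1.19347159e+02] [-0.19061374 -1.23515579  0.62766848] [ 0.14122008 -0.13939866 -0.01913856]
[328.8344067  181.04374019] [328.94388789 180.70949026]
```

View pics/f.png

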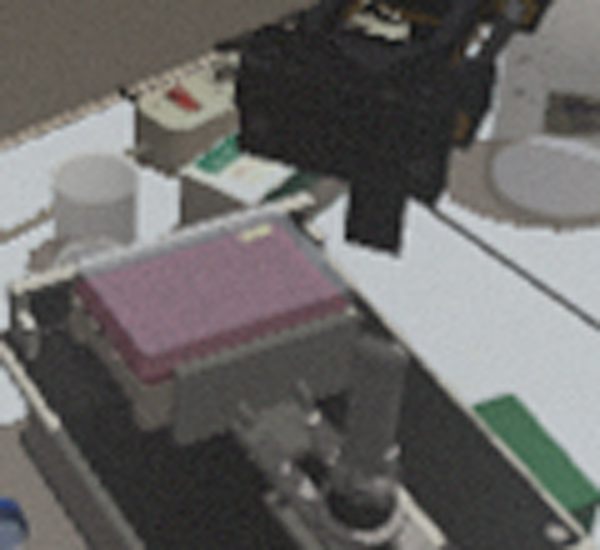

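The fingers at (375,225) line up over the lever tip at (380,345). I'll descend onto it.

Call:
move_arm([
  [0,0,0.13,0,0,0,0.65],
  [0,0,0.24,0,0,0,0.65],
  [0,0,0.31,0,0,0,0.65],
  [0,0,0.37,0,0,0,0.65],
  [0,0,0.37,0,0,0,0.65],
])

```text
time_s: 7.85
position: [0.5298, 0.0972, 0.1666]
tcp_rot: [[-0.884, -0.468, -0.007], [-0.468, 0.884, -0.0], [0.007, 0.003, -1.0]]
force: [-0.5, -0.0, -0.4]
opening: 0.652
grasp_force: 0.0
```

Call:
move_arm([
  [0,0,0,0,0,0,0.1],
  [0,0,0,0,0,0,0],
  [0,0,0,0,0,0,0],
  [0,0,0,0,0,0,0],
  [0,0,0,0,0,0,0],
  [0,0,0,0,0,0,0],
])

```text
time_s: 8.35
position: [0.5322, 0.0975, 0.1719]
tcp_rot: [[-0.882, -0.47, 0.004], [-0.47, 0.882, -0.0], [-0.003, -0.002, -1.0]]
force: [-1.0, 0.5, -0.1]
opening: 0.283
grasp_force: 0.0
```

```bash
python3 - <<'E'
from h import *
s=bot.read_state(); print(s["position"],s["opening"],s["opening"]*87,s["force"],s["moment"])
E
```

```text
[0.53223647 0.09745791 0.17187317] 0.28312436724069356 24.63181994994034 [-0.95707861  0.54072117 -0.14922538] [ 0.0908379  -0.10170604 -0.00825457]
```

Call:
move_arm([
  [0,0,0,0,0,0,0],
  [0,0,0,0,0,0,0],
  [0,0,0,0,0,0,0],
  [0,0,0,0,0,0,0],
  [0,0,0,0,0,0,0],
])

```text
time_s: 8.77
position: [0.5311, 0.0985, 0.1715]
tcp_rot: [[-0.883, -0.47, 0.001], [-0.47, 0.883, 0.001], [-0.001, 0.001, -1.0]]
force: [-2.7, 4.3, 6.1]
opening: 0.131
grasp_force: 29.7
```

```bash
python3 - <<'E'
from h import *
s=bot.read_state(); print(s["position"],s["opening"]*87,s["force"],s["moment"],s["grasp_force"])
E
```

```text
[0.53109597 0.0984679  0.17145244] 11.363292333937409 [-2.69920216  4.3406089   6.09556473] [ 0.9874046   0.48857708 -0.01863346] 29.692891511936455
```

Call:
move_arm([
  [0,0.008,0,0,0,0,0],
  [0,0.008,0,0,0,0,0],
  [0,0.008,0.001,0,0,0.04,0],
  [0,0.008,0.001,0,0,0.08,0],
  [0,0.008,0.001,0,0,0.12,0],
  [0,0.008,0.001,0,0,0.16,0],
  [0,0.008,0.001,0,0,0.16,0],
])

```text
time_s: 9.35
position: [0.5312, 0.0989, 0.1708]
tcp_rot: [[-1.0, 0.015, 0.003], [0.015, 1.0, -0.002], [-0.003, -0.002, -1.0]]
force: [0.1, -0.8, 2.9]
opening: 0.126
grasp_force: 29.7
```

```bash
cat > st.py <<'E'
from h import *
s=bot.read_state(); R=np.array(s["tcp_rot"])
print(np.round(s["position"],4),round(s["opening"]*87,1),"F",np.round(s["force"],1),"Ftool",np.round(R.T@s["force"],1),"M",np.round(s["moment"],2),"g",round(s["grasp_force"],1),"yawx",np.round(np.degrees(np.arctan2(R[1,0],R[0,0])),1),"j6",round(s["joint_positions"][5],1))
E
python3 st.py
```

```text
[0.5312 0.0989 0.1708] 10.9 F [ 0.1 -0.8  2.9] Ftool [-0.1 -0.8 -2.9] M [-0.01 -0.08 -0.06] g 29.7 yawx 179.2 j6 -90.3
```

Call:
move_arm([
  [0,0,0,0,0,0.04,0],
  [0,0,0,0,0,0.08,0],
  [0,0,0.001,0,0,0.12,0],
  [0,0,0.002,0,0,0.16,0],
  [0,0,0.002,0,0,0.16,0],
])

```text
time_s: 9.77
position: [0.5308, 0.0986, 0.17]
tcp_rot: [[-0.871, 0.492, 0.002], [0.492, 0.871, -0.002], [-0.003, -0.001, -1.0]]
force: [-0.8, -2.0, 1.8]
opening: 0.128
grasp_force: 29.8
```

```bash
python3 st.py
```

```text
[0.5308 0.0986 0.17  ] 11.2 F [-0.8 -2.   1.8] Ftool [-0.3 -2.1 -1.8] M [-0.38  0.03  0.01] g 29.8 yawx 150.5 j6 -61.7
```

Call:
move_arm([
  [0,0,0.001,0,0,0.04,0],
  [0,0,0.002,0,0,0.08,0],
  [0,0,0.002,0,0,0.11,0],
  [0,0,0.002,0,0,0.11,0],
])

```text
time_s: 10.1
position: [0.5304, 0.0984, 0.1696]
tcp_rot: [[-0.655, 0.756, 0.001], [0.756, 0.655, -0.003], [-0.003, -0.001, -1.0]]
force: [-2.2, -3.4, 4.0]
opening: 0.125
grasp_force: 30.0
```

```bash
python3 st.py
```

```text
[0.5304 0.0984 0.1696] 10.9 F [-2.2 -3.4  4. ] Ftool [-1.1 -3.9 -4. ] M [-0.69  0.22  0.09] g 30.0 yawx 130.9 j6 -42.1
```

Call:
move_arm([
  [0,-0.006,0,0,0,0.04,0],
  [0,-0.006,0,0,0,0.08,0],
  [0,-0.006,0.001,0,0,0.11,0],
  [0,-0.006,0.001,0,0,0.11,0],
])

```text
time_s: 10.43
position: [0.5293, 0.0977, 0.1692]
tcp_rot: [[-0.361, 0.933, 0.002], [0.933, 0.361, -0.002], [-0.002, 0.001, -1.0]]
force: [-1.7, -3.1, 3.1]
opening: 0.128
grasp_force: 30.0
```

```bash
python3 st.py
```

```text
[0.5293 0.0977 0.1692] 11.1 F [-1.7 -3.1  3.1] Ftool [-2.3 -2.7 -3.1] M [-0.6   0.12  0.13] g 30.0 yawx 111.1 j6 -22.5
```

Call:
move_arm([
  [0,0,0.001,0,0,0.04,0],
  [0,0,0.002,0,0,0.08,0],
  [0,0,0.002,0,0,0.11,0],
  [0,0,0.002,0,0,0.11,0],
])

```text
time_s: 10.77
position: [0.5288, 0.0979, 0.1687]
tcp_rot: [[-0.024, 1.0, 0.001], [1.0, 0.025, -0.002], [-0.002, 0.001, -1.0]]
force: [-2.5, -2.3, 5.4]
opening: 0.132
grasp_force: 30.1
```

```bash
python3 st.py
```

```text
[0.5288 0.0979 0.1687] 11.5 F [-2.5 -2.3  5.4] Ftool [-2.2 -2.6 -5.4] M [-0.59  0.33  0.24] g 30.1 yawx 91.4 j6 -2.7
```

Call:
move_arm([
  [0,-0.003,0.001,0,0,0.03,0],
  [0,-0.003,0.001,0,0,0.06,0],
  [0,-0.003,0.001,0,0,0.06,0],
])

```text
time_s: 11.02
position: [0.5283, 0.0979, 0.1685]
tcp_rot: [[0.163, 0.987, 0.002], [0.987, -0.163, -0.001], [-0.001, 0.002, -1.0]]
force: [-2.6, -4.0, 5.0]
opening: 0.13
grasp_force: 30.2
```

```bash
python3 st.py
```

```text
[0.5283 0.0979 0.1685] 11.3 F [-2.6 -4.   5. ] Ftool [-4.4 -1.9 -5. ] M [-0.61  0.29  0.35] g 30.2 yawx 80.6 j6 8.1
```

Call:
move_arm([
  [0,0,0.001,0,0,0.03,0],
  [0,0,0.001,0,0,0.06,0],
  [0,0,0.001,0,0,0.06,0],
])

```text
time_s: 11.27
position: [0.528, 0.0981, 0.1682]
tcp_rot: [[0.344, 0.939, 0.001], [0.939, -0.344, -0.001], [-0.001, 0.002, -1.0]]
force: [-2.9, -3.7, 6.2]
opening: 0.128
grasp_force: 30.3
```

```bash
python3 st.py
```

```text
[0.528  0.0981 0.1682] 11.1 F [-2.9 -3.7  6.2] Ftool [-4.5 -1.4 -6.2] M [-0.54  0.46  0.37] g 30.3 yawx 69.9 j6 18.8
```

Call:
move_arm([
  [0,0,0,0,0,0,0],
  [0,0,0,0,0,0,0],
  [0,0,0,0,0,0,0],
])

```text
time_s: 11.52
position: [0.528, 0.0981, 0.1682]
tcp_rot: [[0.342, 0.94, 0.001], [0.94, -0.342, -0.001], [-0.001, 0.002, -1.0]]
force: [-2.7, -3.5, 6.2]
opening: 0.13
grasp_force: 30.2
```

```bash
python3 st.py
```

```text
[0.528  0.0981 0.1682] 11.3 F [-2.7 -3.5  6.2] Ftool [-4.2 -1.3 -6.2] M [-0.56  0.41  0.36] g 30.2 yawx 70.0 j6 18.7
```

Torque is steady at about 0.37 N m and the lever's fold direction now points to the front. I'll release, go up and behind the lever, and close.

Call:
move_arm([
  [0,0,0,0,0,0,0.6],
  [0,0,0,0,0,0,0.6],
  [0,0,0,0,0,0,0.6],
  [0,0,0,0,0,0,0.6],
  [0,0,0,0,0,0,0.6],
  [0,0,-0.13,0,0,0,0.6],
  [0,0,-0.26,0,0,0,0.6],
  [0,0,-0.3,0,0,0,0.6],
  [0,0,-0.3,0,0,0,0.3],
  [0,0.17,-0.3,0,0,0,0],
])

```text
time_s: 12.35
position: [0.5577, 0.0868, 0.2567]
tcp_rot: [[0.347, 0.938, -0.012], [0.938, -0.347, 0.002], [-0.002, -0.012, -1.0]]
force: [-1.6, 0.8, -1.3]
opening: 0.515
grasp_force: 0.0
```

Call:
move_arm([
  [0,0,0,0,0,0,0],
  [0,0,0,0,0,0,0],
  [0,0,0,0,0,0,0],
  [0,0,0,0,0,0,0],
  [0,0,0,0,0,0,0],
  [0,0,0,0,0,0,0],
  [0,0,0,0,0,0,0],
])

```text
time_s: 12.93
position: [0.5669, 0.084, 0.2581]
tcp_rot: [[0.35, 0.937, 0.002], [0.937, -0.35, -0.0], [0.0, 0.002, -1.0]]
force: [-0.6, 0.6, -0.2]
opening: 0.038
grasp_force: 0.0
```

```bash
python3 st.py; python3 - <<'E'
from h import *
A=np.array([.529,.098,0]);d=np.array([-.94,.342,0])
P=np.array(bot.read_state()["position"]);print("fwd",(P-A)@d,"side",(P-A)@np.array([-d[1],d[0],0]))
for f,z in((-.047,.1875),(-.02,.1875),(.0107,.182),(.0345,.162),(.0447,.1356),(.046,.125)):
    inc(A+d*f+Z*z)
C=viewer.capture("scene");c=C["image"]
cv2.imwrite("pics/g.png",cv2.resize(c[140:260,250:370],None,fx=5,fy=5,interpolation=2))
E
```

```text
[0.5669 0.084  0.2581] 3.3 F [-0.6  0.6 -0.2] Ftool [ 0.4 -0.8  0.2] M [-0.03 -0.09  0.03] g 0.0 yawx 69.5 j6 17.8
fwd -0.040360511638962863 side 0.00017611340857637945
[0.0007, 0.0218, 0.2354, 0.0, 0.0, 0.0]
[-0.0001, -0.0682, 0.2352, 0.0, 0.0, 0.0]
[-0.001, -0.1706, 0.2533, 0.0, 0.0, 0.0]
[-0.0018, -0.2501, 0.3199, 0.0, 0.0, 0.0]
[-0.0021, -0.2843, 0.4078, 0.0, 0.0, 0.0]
[-0.0022, -0.2887, 0.4431, 0.0, 0.0, 0.0]
```

View pics/g.png

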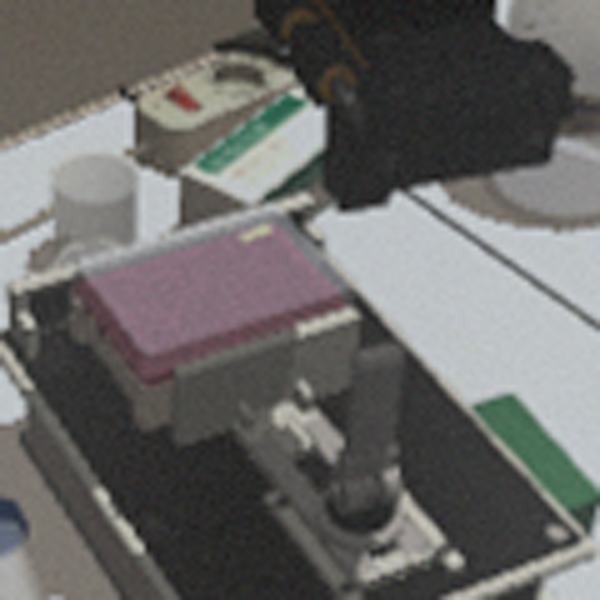

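The lever is still upright at (375,420), and the closed fingers at (355,190) are behind and above it. Next I'll descend behind it and push.

Call:
move_arm([
  [0,0.022,0.1,0,0,0,0],
  [0,0.022,0.2,0,0,0,0],
  [0,0.022,0.235,0,0,0,0],
  [0,0.022,0.235,0,0,0,0],
  [0,-0.03,0.235,0,0,0,0],
  [0,-0.068,0.235,0,0,0,0],
  [0,-0.09,0.238,0,0,0,0],
])

```text
time_s: 13.57
position: [0.5414, 0.0938, 0.1879]
tcp_rot: [[0.35, 0.937, 0.003], [0.937, -0.35, -0.0], [0.001, 0.003, -1.0]]
force: [2.1, -0.5, 1.2]
opening: 0.005
grasp_force: 1.8
```

```bash
python3 st.py
```

```text
[0.5414 0.0938 0.1879] 0.4 F [ 2.1 -0.5  1.2] Ftool [ 0.3  2.1 -1.2] M [-0.25 -0.54  0.03] g 1.8 yawx 69.5 j6 18.7
```

Call:
move_arm([
  [0,-0.025,0.002,0,0,0,0],
  [0,-0.05,0.006,0,0,0,0],
  [0,-0.075,0.012,0,0,0,0],
  [0,-0.09,0.017,0,0,0,0],
  [0,-0.09,0.017,0,0,0,0],
])

```text
time_s: 13.98
position: [0.5205, 0.102, 0.1843]
tcp_rot: [[0.35, 0.937, 0.013], [0.937, -0.35, -0.003], [0.002, 0.013, -1.0]]
force: [4.4, -3.5, 4.9]
opening: 0.006
grasp_force: 2.9
```

```bash
python3 st.py
```

```text
[0.5205 0.102  0.1843] 0.5 F [ 4.4 -3.5  4.9] Ftool [-1.8  5.4 -4.9] M [-0.53 -0.75  0.03] g 2.9 yawx 69.5 j6 19.6
```

Call:
move_arm([
  [0,-0.025,0.018,0,0,0,0],
  [0,-0.048,0.038,0,0,0,0],
  [0,-0.068,0.056,0,0,0,0],
  [0,-0.083,0.078,0,0,0,0],
  [0,-0.083,0.078,0,0,0,0],
])

```text
time_s: 14.4
position: [0.496, 0.1114, 0.16]
tcp_rot: [[0.35, 0.937, 0.01], [0.937, -0.35, -0.001], [0.002, 0.01, -1.0]]
force: [1.4, -0.5, 6.2]
opening: 0.006
grasp_force: 3.1
```

```bash
python3 st.py
```

```text
[0.496  0.1114 0.16  ] 0.5 F [ 1.4 -0.5  6.2] Ftool [ 0.1  1.5 -6.2] M [-0.17 -0.37  0.02] g 3.1 yawx 69.5 j6 20.6
```

Call:
move_arm([
  [0,-0.015,0.03,0,0,0,0],
  [0,-0.024,0.06,0,0,0,0],
  [0,-0.028,0.085,0,0,0,0],
  [0,-0.03,0.1,0,0,0,0],
  [0,-0.03,0.1,0,0,0,0],
])

```text
time_s: 14.82
position: [0.4868, 0.115, 0.1318]
tcp_rot: [[0.351, 0.937, 0.007], [0.937, -0.351, -0.0], [0.002, 0.007, -1.0]]
force: [-5.1, -0.5, 26.8]
opening: 0.005
grasp_force: 13.1
```

```bash
python3 st.py
```

```text
[0.4868 0.115  0.1318] 0.4 F [-5.1 -0.5 26.8] Ftool [ -2.2  -4.5 -26.8] M [-0.15  0.84 -0.  ] g 13.1 yawx 69.5 j6 21.0
```

Force rose to 27 N at the expected height, so the lever is on its stop. I'll retreat and check.

Call:
move_arm([
  [0,0,-0.1,0,0,0,0],
  [0,0,-0.22,0,0,0,0],
  [0,0,-0.35,0,0,0,0],
  [0,0,-0.48,0,0,0,0],
  [0,0,-0.55,0,0,0,0],
  [0,0,-0.55,0,0,0,0],
  [0,0,-0.55,0,0,0,0],
])

```text
time_s: 15.4
position: [0.4854, 0.1148, 0.2949]
tcp_rot: [[0.351, 0.936, 0.007], [0.937, -0.351, -0.0], [0.002, 0.006, -1.0]]
force: [-0.6, -0.6, -0.5]
opening: 0.006
grasp_force: 0.0
```

```bash
python3 st.py; python3 - <<'E'
from h import *
C=viewer.capture("scene");c=C["image"]
cv2.imwrite("pics/i.png",cv2.resize(c[175:295,240:360],None,fx=5,fy=5,interpolation=2))
r=nets.find_in("scene","lever_tip");print([(x["location"],x["conf"]) for x in r[:2]]);
print(proj(C,np.array([.529,.098,.119])+.082*np.array([-.94,.342,0])))
E
```

```text
[0.4854 0.1148 0.2949] 0.5 F [-0.6 -0.6 -0.5] Ftool [-0.8 -0.3  0.5] M [-0.01 -0.02  0.04] g 0.0 yawx 69.5 j6 21.0
[([327.3, 243.8], 0.61), ([289.5, 197.3], 0.2)]
[337.31432569 261.35223121]
```

View pics/i.png

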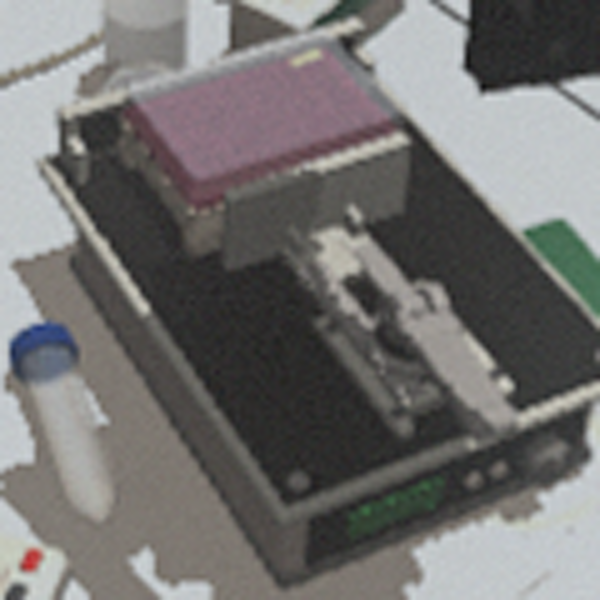

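The lever lies flat to the front, with its end at about (500,430) against a predicted (486,432). The rack is square between the jaw and the stop, and the robot is clear.

```bash
python3 -c "
from h import *
print(workorder.hand_in())"
```

```text
the job is handed in; nothing more can be done
None
```

I handed the job in at about 15 s, with no verdict shown: the rack is held square between jaw and back stop, the bolt was snugged to about 0.37 N m, the lever is folded flat to the front, and I touched nothing beside the shaker; the final foot force (over 45 N needed) couldn't be measured directly.

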